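Gauge the carry cases and sort them for posting

TASK

Gauge the small carry cases that stand on the counter, one at a time and slimmest first: lift each into the gauge, slide the jaw shut until it presses firmly on the case, and open it again. Stand each gauged case upright on its mat, cases up to 55 mm thick on the blue mat and thicker ones on the yellow mat; at the end leave the empty gauge fully shut. Do not knock over the glass or the rubber stamp.

Things in the scene. Friction and masses are not known exactly. Their poses are not given: they have to be found in the camera images.
- case_slim: the slim carry case (may be absent): a red hard case standing upright, 40 mm thick along its y, 90 mm long along its x, body 75 mm high, about 0.3 kg and heavy at the bottom, with a black carry handle on top: a bar along x, 12 mm thick (y), 14 mm high, whose middle line is 109 mm above the origin, with 27 mm free below the bar and 68 mm between its two posts, which stand at the bar's ends. Origin: centre of the underside; z is up when upright
- case_medium: the medium carry case (may be absent): a green hard case standing upright, 50 mm thick along its y, 90 mm long along its x, body 75 mm high, about 0.3 kg and heavy at the bottom, with a black carry handle on top: a bar along x, 12 mm thick (y), 14 mm high, whose middle line is 109 mm above the origin, with 27 mm free below the bar and 68 mm between its two posts, which stand at the bar's ends. Origin: centre of the underside; z is up when upright
- case_wide: the wide carry case (may be absent): a grey hard case standing upright, 62 mm thick along its y, 90 mm long along its x, body 75 mm high, about 0.3 kg and heavy at the bottom, with a black carry handle on top: a bar along x, 12 mm thick (y), 14 mm high, whose middle line is 109 mm above the origin, with 27 mm free below the bar and 68 mm between its two posts, which stand at the bar's ends. Origin: centre of the underside; z is up when upright
- blue_mat: thin blue mat fixed to the counter, 105 mm (x) by 120 mm (y), 3 mm thick; origin: centre of the underside. For cases up to 55 mm thick (slim and medium, side by side along y). A fixed shop scale, 87 mm high, stands about 15 mm beyond its -y edge
- yellow_mat: thin yellow mat fixed to the counter, 105 mm (x) by 90 mm (y), 3 mm thick; origin: centre of the underside. For cases over 55 mm thick (wide)
- gauge: fixed bench gauge, a large sliding caliper: aluminium bed 110 mm (x) by 205 mm (y), top 10 mm above the origin, which is the centre of its underside. Cases stand on the bed with their thickness along its y. The fixed steel jaw is at its -y end, face at y = -0.0825 looking to +y, 100 mm long in x, top 68 mm above the origin; the sliding jaw's face is at y = -0.0825 + jaw_gap
- jaw: the sliding jaw: steel face plate 100 mm (x) by 14 mm (y), top 68 mm above the counter, on a grey carriage with a red grip tab; origin: on its face (the side towards the fixed jaw), midway in x, at counter height; axes as the gauge's
- jaw_gap (a joint): clear gap between the two jaws, m: 0 shut, 0.105 fully open; the jaw slides along the gauge's y with about 2 N of friction and stays where it is left
- jaw_tab (a point): point on the red upright grip tab of the sliding jaw, 55 mm behind the jaw's face; tab 14 mm thick along the gauge's y, 36 mm wide (x), its top 15 mm above this point; the grey carriage below the tab has its top 60 mm below this point. Axes as the gauge's
- glass_1: clear drinking glass standing beyond the blue mat, 62 mm wide, 83 mm high; origin: centre of the underside; leave it standing
- rubber_stamp: stamp with a turned red-brown wooden handle standing beyond the yellow mat, 25 x 44 x 73 mm; origin: centre of the underside; leave it standing. A sweet tray (57 mm high) and a pen pot (147 mm) stand fixed at the back, 30 mm and more beyond the gauge

How it is judged:
On the way, in this order (a step that is already met when the one before it is completed fails the run):
1. the slim case is pressed between the jaws: over 3 N on the sliding jaw, other side within 4 mm of the fixed jaw (contact force between jaw and case_slim above 3 N and y of case_slim in the frame of gauge between -0.0665 and -0.0585 m and angle between case_slim's own z axis and vertical below 0.15 rad and z of case_slim in the frame of gauge below 0.018 m and x of case_slim in the frame of gauge between -0.06 and 0.06 m), for 0.2 s.
2. the medium case is pressed between the jaws: over 3 N on the sliding jaw, other side within 4 mm of the fixed jaw (contact force between jaw and case_medium above 3 N and y of case_medium in the frame of gauge between -0.0615 and -0.0535 m and angle between case_medium's own z axis and vertical below 0.15 rad and z of case_medium in the frame of gauge below 0.018 m and x of case_medium in the frame of gauge between -0.06 and 0.06 m), for 0.2 s.
3. the wide case is pressed between the jaws: over 3 N on the sliding jaw, other side within 4 mm of the fixed jaw (contact force between jaw and case_wide above 3 N and y of case_wide in the frame of gauge between -0.0555 and -0.0475 m and angle between case_wide's own z axis and vertical below 0.15 rad and z of case_wide in the frame of gauge below 0.018 m and x of case_wide in the frame of gauge between -0.06 and 0.06 m), for 0.2 s.
At the end, for the whole second after the job is handed in: every case present stands upright (tilt under 0.12 rad) and at rest on its mat (slim and medium: blue, wide: yellow), its centre over the mat (within 45 mm of the mat's centre in the mat's x, and in y within 60 mm on the blue or 45 mm on the yellow mat), and the jaw is shut to under 4 mm (x of case_slim in the frame of blue_mat between -0.045 and 0.045 m and y of case_slim in the frame of blue_mat between -0.06 and 0.06 m and angle between each of case_slim, case_medium, case_wide's own z axis and vertical below 0.12 rad and height (world z) of each of case_slim, case_medium, case_wide below 0.01 m and linear speed of each of case_slim, case_medium, case_wide below 0.02 m/s and x of case_medium in the frame of blue_mat between -0.045 and 0.045 m and y of case_medium in the frame of blue_mat between -0.06 and 0.06 m and x of case_wide in the frame of yellow_mat between -0.045 and 0.045 m and y of case_wide in the frame of yellow_mat between -0.045 and 0.045 m and value of joint jaw_gap below 0.004 m); the robot touches nothing.
It fails at once if the glass or the stamp is knocked over (angle between any of glass_1, rubber_stamp's own z axis and vertical above 0.6 rad).
Of case_slim, case_medium, case_wide only 2 to 3 are there at a start; the rules pass over those that are not, and their reading is None.
At some moment in a run one of case_slim, case_medium, case_wide may be knocked a few centimetres aside while the robot is not near it.
It also fails if it takes over 210 s, if anything falls off the work surface, if the arm or the gripper's body presses on something with over 40 N, if the wrist force passes 120 N, or if a joint passes its speed limit or range.

ROBOT

A 6-joint arm with a two-finger parallel gripper is mounted at the origin on a cart in front of the work surface, level with it; the furniture and walls round the work are solid. World frame = base frame: x ahead of the robot, y to its left, z up, the work surface at z = 0. Lengths are in m, angles in rad, forces in N, time in s.
With the tool pointing down it reaches from about 0.425 to 0.925 m from the base axis. Payload 12.5 kg.
Tool frame: the origin (TCP) lies midway between the tips of the shut fingers; the grasp point (between the pads) lies 19 mm behind it (ctrl.tcp_to_grasp is the distance from the TCP to the grasp point, in m); z points along the fingers, y is the line along which they close (so a half turn about z gives the same grasp; the last joint's range is limited). The gripper opens to 85 mm and grips with 20 to 120 N. Pads are 22 mm wide; open, the fingers measure 114 mm over their backs; the gripper's body (76 mm by 85 mm) begins 54 mm behind the grasp point. The pads swing forward as they close: fully open they stand 13 mm farther back than shut.
Start: joints at [-1.42, 0.491, 1.559, -0, 1.092, -0.106], TCP at [0.159, -0.605, 0.205] pointing down, gripper open.
Joint ranges: [-3.1, 3.1], [-0.84, 2.19], [0.05, 2.79], [-1.13, 4.28], [0.06, 2.93], [-2.69, 2.69]. Speed limits (rad/s): [2.22, 2.22, 2.79, 3.14, 3.14, 3.14].

INTERFACE

Orientations are given as a unit quaternion [x, y, z, w].
In Python, from cell import ctrl gives the robot as it stands. The module is installed in compiled form; this text tells all that it offers. Calls block until the motion is done:
- ctrl.reach(position, orientation): joint-space move of the TCP to a pose.
- ctrl.move_l(position, orientation=None, v=0.15, stop_force=None): straight line of the TCP; orientation=None keeps the orientation; v is the mean speed in m/s. With stop_force (N) it stops when the force on the tool has changed by that much, and returns True; else False.
- ctrl.set_joints(angles): joint-space move.
- ctrl.release() and ctrl.gripper_close(): open the fingers fully, or close them until they stop; the grip force is fixed at half the most.
- ctrl.wait(seconds).
- ctrl.inverse_kinematics(position, orientation): joint angles nearest the present ones, or None.
- ctrl.get_image(name): name is "scene" or "side" or "wrist"; returns a dict with "frame" (400x640x3 uint8, blue, green, red), "z_map" (400x640 float32, m along the optical axis (not along the pixel's ray), 0 where there is no reading), "fx", "fy", "cx", "cy" (pixels), "camera_from_world" (4x4, takes a point from world to camera coordinates). Camera axes: x right, y down, z forward; pixel columns grow to the right and rows downward; lengths in m; the calibration is good to about 2 mm. A picture is of the moment at which its call begins.
A pose or a line that the arm cannot do raises ctrl.Unreachable and nothing moves.
- ctrl.close_job(): hands the job in; it is judged then, once.
Readings, each from a call of its own:
- ctrl.current_time(): time.
- ctrl.current_q(): joint angles.
- ctrl.current_qvel(): joint speeds.
- ctrl.current_joint_torque(): joint torques, N m.
- ctrl.current_ee_pos(): TCP position.
- ctrl.current_eef_rot(): TCP orientation.
- ctrl.current_contact_force(): force on the tool from outside, world axes, zero at the start.
- ctrl.current_torque(): the same for the moment, N m.
- ctrl.current_grip_width(): finger opening in m.
- ctrl.current_gripper_force(): force on a finger pad.
Only numpy, scipy, OpenCV 4.12 (cv2) and the standard library are available. Lean on these libraries where they do the work, as an engineer would, in place of code of your own. Each camera call takes 0.05 s, during which the arm holds its last target. There are 200 camera calls.

## Working session

There is one attempt and no reset: what is moved stays moved. The work goes in short steps, each a Python script; the robot and the scene stay as the last script left them, time stands still between calls to the robot, and variables do not carry over. Pictures are saved under pics/ and viewed, at most 14 in all, crops included, and the job is handed in when it is done.

```bash
mkdir -p pics; python3 - <<'E'
from cell import ctrl
import cv2,pickle
for n in ("scene","side"):
    d=ctrl.get_image(n); cv2.imwrite(f"pics/{n}0.png",d["frame"]); pickle.dump(d,open(f"{n}0.pkl","wb"))
    print(n,d["fx"],d["camera_from_world"].round(3).tolist())
print(ctrl.current_eef_rot(),ctrl.current_time())
E
```

```text
scene 373.0452426172477 [[0.884, -0.468, -0.002, -0.602], [-0.293, -0.55, -0.782, 0.118], [0.365, 0.692, -0.623, 0.876], [0.0, 0.0, 0.0, 1.0]]
side 401.655942087892 [[0.973, -0.232, -0.007, -0.577], [-0.166, -0.671, -0.723, -0.0], [0.163, 0.704, -0.691, 1.161], [0.0, 0.0, 0.0, 1.0]]
[ 9.91769233e-01  1.28037352e-01 -1.71576280e-05 -4.73029704e-04] 0.1
```

View pics/scene0.png

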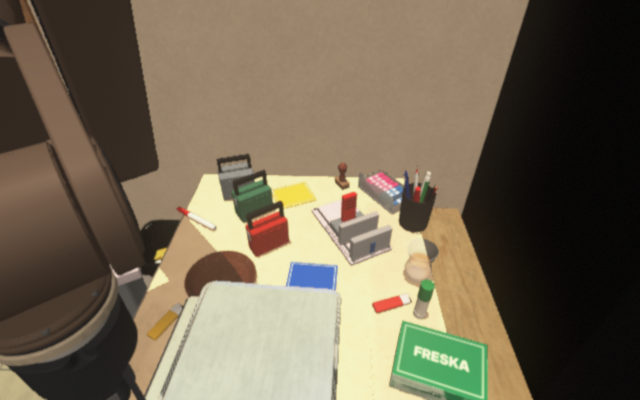

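View pics/side0.png

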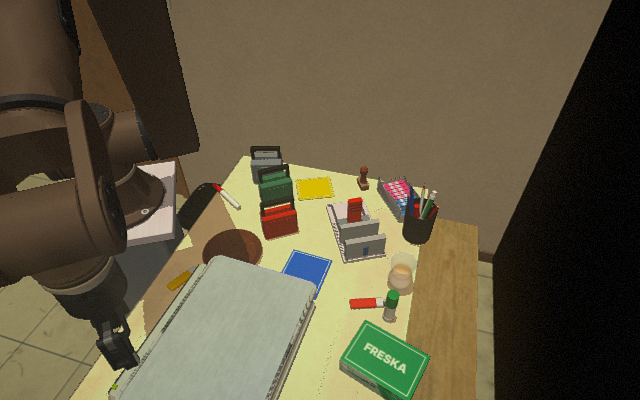

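```bash
cat > vis.py <<'E'
import numpy as np,cv2
def world(d):
    z=d["z_map"]; v,u=np.mgrid[:z.shape[0],:z.shape[1]]
    P=np.stack([(u-d["cx"])*z/d["fx"],(v-d["cy"])*z/d["fy"],z,np.ones_like(z)],-1)
    W=P@np.linalg.inv(d["camera_from_world"]).T
    W[z==0]=np.nan
    return W[...,:3]
def hsv(d): return cv2.cvtColor(d["frame"],cv2.COLOR_BGR2HSV)
def mask(d,lo,hi,W,zlo,zhi,box=(0.2,1.2,-.8,.8)):
    H=hsv(d); m=cv2.inRange(H,np.array(lo),np.array(hi))>0
    return m&(W[...,2]>zlo)&(W[...,2]<zhi)&(W[...,0]>box[0])&(W[...,0]<box[1])&(W[...,1]>box[2])&(W[...,1]<box[3])
def rect(P): 
    (c,s,a)=cv2.minAreaRect(P[:,:2].astype(np.float32)*1000); return np.round(c,1),np.round(s,1),round(a,1)
E
python3 - <<'E'
import pickle,cv2,numpy as np
from vis import *
for n in("scene","side"):
    d=pickle.load(open(n+"0.pkl","rb"));W=world(d)
    print(n)
    for nm,lo,hi,z0,z1 in [("blue",(100,120,60),(125,255,255),-.01,.012),("yellow",(20,150,100),(32,255,255),-.01,.012),
       ("redtab",(0,150,60),(8,255,255),.11,.15),("redtop",(0,120,40),(10,255,255),.07,.08),("greentop",(45,60,20),(90,255,255),.07,.08)]:
        m=mask(d,lo,hi,W,z0,z1).astype(np.uint8)
        k,L,S,C=cv2.connectedComponentsWithStats(m)
        for i in range(1,k):
            if S[i,4]>15: P=W[L==i];print(nm,S[i].tolist(),rect(P),np.nanmedian(P[:,2]).round(4))
    # dark handle bars
    m=((W[...,2]>.1)&(W[...,2]<.125)).astype(np.uint8)
    k,L,S,C=cv2.connectedComponentsWithStats(m)
    for i in range(1,k):
        if 20<S[i,4]<2000: P=W[L==i];print("bar",S[i].tolist(),C[i].round(),rect(P),np.nanmedian(P[:,2]).round(4))
    m=((W[...,2]>.06)&(W[...,2]<.08)).astype(np.uint8)
    k,L,S,C=cv2.connectedComponentsWithStats(m)
    for i in range(1,k):
        if 40<S[i,4]<2000: P=W[L==i];print("top68-75",S[i].tolist(),rect(P),np.nanmedian(P[:,2]).round(4))
a=pickle.load(open("scene0.pkl","rb"))["frame"][145:275,205:445]
b=pickle.load(open("side0.pkl","rb"))["frame"][140:300,235:475]
cv2.imwrite("pics/c0.png",cv2.resize(np.vstack([a,b])[:,:],None,fx=2,fy=2,interpolation=cv2.INTER_CUBIC))
E
```

```text
scene
blue [290, 265, 44, 23, 871] (array([ 476.3, -358.5]), array([58.9, 89.1]), 56.9) 0.0027
yellow [274, 184, 38, 22, 511] (array([558.9, -83.3]), array([74.1, 90.1]), 83.9) 0.0027
redtab [414, 187, 6, 11, 42] (array([ 744.8, -348. ]), array([11.5, 11.2]), 23.1) 0.1246
redtop [342, 203, 14, 7, 43] (array([ 619.7, -269.7]), array([ 8.5, 32.1]), 77.3) 0.0743
redtop [246, 212, 41, 24, 466] (array([ 428. , -229.3]), array([86.3, 41.9]), 4.8) 0.0746
greentop [232, 180, 39, 23, 417] (array([ 439.6, -102.3]), array([87.3, 49.5]), 8.4) 0.0746
greentop [420, 289, 12, 9, 45] (array([ 611.9, -543.7]), array([ 6.2, 20. ]), 36.7) 0.0752
bar [216, 154, 35, 12, 204] [233. 159.] (array([431.9,  -2.9]), array([13.1, 85.5]), 77.2) 0.1118
bar [233, 170, 34, 19, 228] [249. 178.] (array([ 440.9, -101.7]), array([85.5, 15.4]), 7.7) 0.1127
bar [414, 174, 5, 11, 32] [416. 179.] (array([ 787.7, -297.3]), array([12.2,  7.2]), 54.8) 0.1134
bar [422, 177, 9, 13, 74] [426. 183.] (array([ 797.2, -319.1]), array([17.6, 15.2]), 37.0) 0.1126
bar [404, 180, 5, 15, 42] [407. 188.] (array([ 749.7, -309.4]), array([2
[... 4586 characters left out ...]
, -342.9]), array([32.2, 74. ]), 54.1) 0.0702
top68-75 [340, 219, 39, 12, 216] (array([ 620.2, -311.2]), array([15.8, 98.6]), 88.0) 0.0657
top68-75 [345, 234, 41, 12, 264] (array([ 619.1, -362.2]), array([17.9, 98.7]), 89.3) 0.0659
top68-75 [390, 252, 27, 26, 295] (array([ 675.2, -459.1]), array([61.1, 57.6]), 69.7) 0.0709
top68-75 [136, 264, 70, 97, 790] (array([ 174. , -440.5]), array([236. ,  22.6]), 57.1) 0.0645
top68-75 [270, 293, 46, 107, 131] (array([ 406.5, -582.6]), array([225.2,   1.5]), 57.1) 0.0751
top68-75 [386, 297, 12, 11, 70] (array([ 615.7, -543.2]), array([10.4, 24.3]), 56.2) 0.0695
top68-75 [109, 367, 27, 31, 265] (array([  87.1, -574.8]), array([55.4, 21.6]), 57.1) 0.0648
```

View pics/c0.png

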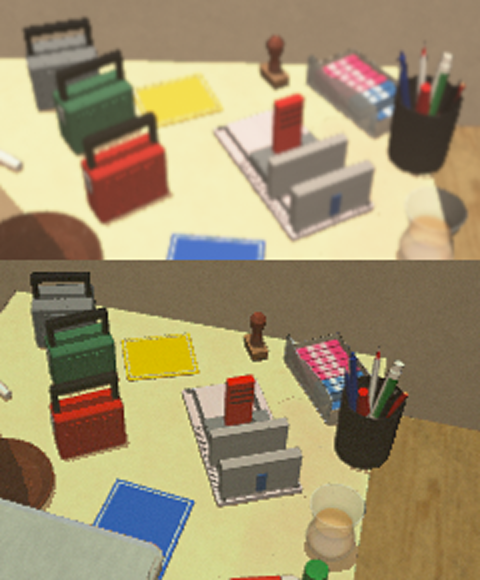

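```bash
cat > rob.py <<'E'
import numpy as np
from math import cos,sin,radians
from cell import ctrl
from vis import *
HI=0.225
def q(yaw): return [cos(radians(yaw)/2),sin(radians(yaw)/2),0,0]
def go(x,y,z,yaw): ctrl.reach([x,y,z],q(yaw))
def line(x,y,z,v=.15,f=None): return ctrl.move_l([x,y,z],v=v,stop_force=f)
def up(z=HI,v=.25):
    p=ctrl.current_ee_pos(); ctrl.move_l([p[0],p[1],z],v=v)
def tab_grip(x,y,z,yaw):
    go(x,y,z+.07,yaw); line(x,y,z,.15); ctrl.gripper_close()
    return ctrl.current_grip_width()
def find_bars():
    "handle bars: (x,y,yaw) from both fixed cameras"
    out=[]
    for n in ("scene","side"):
        W=world(ctrl.get_image(n))
        m=((W[...,2]>.1)&(W[...,2]<.135)&(W[...,0]<.72)).astype(np.uint8)
        k,L,S,C=cv2.connectedComponentsWithStats(m)
        for i in range(1,k):
            if 60<S[i,4]<2000:
                P=W[L==i]; c,s,a=rect(P)
                if not(70<max(s)<100 and min(s)<25): continue
                if s[1]>s[0]: a-=90
                out.append((n,c,s,a,np.nanmedian(P[:,2]).round(4)))
    return out
E
python3 - <<'E'
import pickle
from rob import *
for n in("scene","side"):
    d=pickle.load(open(n+"0.pkl","rb"));W=world(d)
    r=(abs(W[...,0]-.62)<.05)&(W[...,2]>.075)&(abs(W[...,1]+.265)<.04)
    print(n,"tab z",np.nanpercentile(W[r][:,2],[50,90,97,99.5]).round(4),W[r][W[r][:,2]>np.nanpercentile(W[r][:,2],85)].mean(0).round(4))
    m=mask(d,(100,120,60),(125,255,255),W,-.01,.012); P=W[m][:,:2]
    a=radians(-34);R=np.array([[cos(a),sin(a)],[-sin(a),cos(a)]]);Q=(P-[.464,-.376])@R.T
    print("blue local",np.percentile(Q,[0,1,3,50,97,99,100],axis=0).round(3).tolist())
    # which side is occluded: count per local quadrant
    print(np.histogram2d(Q[:,0],Q[:,1],bins=[4,4],range=[[-.0525,.0525],[-.06,.06]])[0].astype(int).tolist())
    m=(abs(W[...,2]-.087)<.004)&(abs(W[...,0]-.35)<.2)&(abs(W[...,1]+.5)<.15); Q=(W[m][:,:2]-[.464,-.376])@R.T
    if len(Q): print("scale local y max",np.percentile(Q[:,1],[95,99,100]).round(3), np.percentile(Q[:,0],[1,99]).round(3),len(Q))
for p in [(.43,-.229,.225,5),(.43,-.229,.09,5),(.44,-.101,.225,6.5),(.4316,-.002,.225,-10),(.4316,-.002,.09,-10),(.62,-.34,.225,-1),(.62,-.19,.09,-1),(.62,-.34,.1,-1),(.444,-.408,.09,-34),(.56,-.08,.09,-5)]:
    r=ctrl.inverse_kinematics(p[:3],q(p[3])); print(p,None if r is None else np.round(r,2).tolist())
E
```

```text
scene tab z [0.0948 0.1046 0.1056 0.1065] [ 0.6222 -0.2647  0.1051]
blue local [[-0.044, -0.008], [-0.043, -0.007], [-0.041, -0.005], [0.0, 0.021], [0.042, 0.049], [0.044, 0.05], [0.045, 0.051]]
[[0, 25, 92, 56], [0, 36, 135, 87], [0, 34, 138, 87], [0, 19, 96, 66]]
scale local y max [-0.089 -0.079 -0.074] [-0.178  0.066] 17975
side tab z [0.095  0.1038 0.105  0.1052] [ 0.6212 -0.2632  0.1042]
blue local [[-0.052, -0.059], [-0.05, -0.042], [-0.045, -0.021], [0.003, 0.016], [0.05, 0.055], [0.051, 0.058], [0.052, 0.06]]
[[0, 56, 87, 68], [0, 66, 105, 81], [0, 66, 110, 83], [16, 75, 94, 75]]
scale local y max [-0.093 -0.078 -0.072] [-0.177  0.066] 15288
(0.43, -0.229, 0.225, 5) [-0.63, 0.27, 1.86, -0.0, 1.01, 0.86]
(0.43, -0.229, 0.09, 5) [-0.63, 0.46, 2.01, -0.0, 0.67, 0.86]
(0.44, -0.101, 0.225, 6.5) [-0.37, 0.22, 1.94, -0.0, 0.99, 1.09]
(0.4316, -0.002, 0.225, -10) [-0.16, 0.19, 1.98, -0.0, 0.97, 1.59]
(0.4316, -0.002, 0.09, -10) [-0.16, 0.41, 2.14, -0.0, 0.6, 1.59]
(0.62, -0.34, 0.225, -1) [-0.59, 0.6, 1.31, -0.0, 1.24, 0.99]
(0.62, -0.19, 0.09, -1) [-0.4, 0.65, 1.61, -0.0, 0.89, 1.19]
(0.62, -0.34, 0.1, -1) [-0.59, 0.71, 1.44, -0.0, 1.0, 0.99]
(0.444, -0.408, 0.09, -34) [-0.85, 0.59, 1.73, -0.0, 0.82, 1.31]
(0.56, -0.08, 0.09, -5) [-0.26, 0.55, 1.82, -0.0, 0.77, 1.4]
```

```bash
python3 - <<'E'
from rob import *
up(.25)
print("w",tab_grip(.6215,-.2645,.076,-1.3),ctrl.current_ee_pos(),ctrl.current_contact_force())
p=ctrl.current_ee_pos()
print(ctrl.move_l([p[0]+.0018,p[1]+.085,p[2]],v=.06,stop_force=15),ctrl.current_ee_pos(),ctrl.current_contact_force())
ctrl.release(); up(.25); go(.5,-.2,.25,0)
for b in find_bars(): print(b)
cv2.imwrite("pics/s1.png",ctrl.get_image("side")["frame"][140:320,220:480]); print(ctrl.current_time())
E
```

```text
w 0.010691391609936155 [ 0.62158427 -0.26445971  0.07645862] [-1.56488199  1.67910107  5.72123823]
True [ 0.62357455 -0.19340385  0.07650668] [-0.86903905 -5.87845348  3.12099708]
('scene', array([-144. ,  982.1]), array([15.2, 73.2]), -30.700000000000003, np.float64(0.1176))
('scene', array([432.2,  -1.9]), array([13.6, 85.6]), -11.0, np.float64(0.112))
('scene', array([ 440.5, -101.3]), array([85.4, 13.9]), 6.5, np.float64(0.1125))
('scene', array([ 429.7, -229.7]), array([86.1, 14.3]), 4.4, np.float64(0.1132))
('side', array([430.8,  -2.2]), array([14.8, 84.1]), -14.5, np.float64(0.1109))
('side', array([440.3, -99.3]), array([84.6, 16.3]), 7.0, np.float64(0.1114))
('side', array([ 429.8, -227.6]), array([85. , 15.7]), 4.4, np.float64(0.1116))
7.2
```

```bash
cat >> rob.py <<'E'
GX,GYAW=.620,-1.3
FACE=-.355
def pick(x,y,yaw,z=.091):
    go(x,y,.20,yaw); line(x,y,z); ctrl.gripper_close(); w=ctrl.current_grip_width()
    up(); print("pick w",round(w,4),"now",round(ctrl.current_grip_width(),4),ctrl.current_contact_force().round(1) if hasattr(ctrl.current_contact_force(),'round') else ctrl.current_contact_force())
def place(x,y,yaw,base,zg=.091):
    go(x,y,HI,yaw); line(x,y,zg+base+.012,.2); s=line(x,y,zg+base-.006,.04,5)
    print("landed",s,ctrl.current_ee_pos()); ctrl.release(); up()
def bestbar(near):
    "mean bar estimate near (x,y) mm"
    B=[b for b in find_bars() if np.hypot(*(b[1]-near))<70]
    r=np.mean([[b[1][0],b[1][1],b[3]] for b in B],0); print("bars",len(B),r.round(1)); return r[0]/1000,r[1]/1000,r[2]
E
python3 - <<'E'
from rob import *
ctrl.move_l([.5,-.2,.25])
x,y,a=bestbar([430,-229]); pick(x,y,a)
place(GX,FACE+.028,GYAW,.010)
go(.5,-.2,.25,0)
print(find_bars())
f=ctrl.get_image("side")["frame"][140:320,220:480]
cv2.imwrite("pics/s2.png",cv2.resize(f,None,fx=2,fy=2)); print(ctrl.current_time())
E
```

```text
bars 2 [ 429.8 -228.5    4.8]
pick w -0.0001 now -0.0002 [-0.1  0.6 -0.9]
landed False [ 0.62001506 -0.32699778  0.09485055]
[('scene', array([-143.5,  981.8]), array([15.9, 72.7]), -28.700000000000003, np.float64(0.1172)), ('scene', array([432.1,  -1.9]), array([12.9, 85.6]), -12.0, np.float64(0.112)), ('scene', array([ 440.2, -102.2]), array([85.1, 13.6]), 6.1, np.float64(0.1124)), ('scene', array([ 429.8, -229.8]), array([84.9, 13.7]), 3.9, np.float64(0.1131)), ('side', array([431.3,   0. ]), array([14.9, 83.9]), -11.400000000000006, np.float64(0.1108)), ('side', array([440.3, -98.5]), array([84.9, 17.5]), 7.6, np.float64(0.1112)), ('side', array([ 429.9, -228.8]), array([85.5, 13.9]), 3.2, np.float64(0.1122))]
14.8417
```

View pics/s2.png

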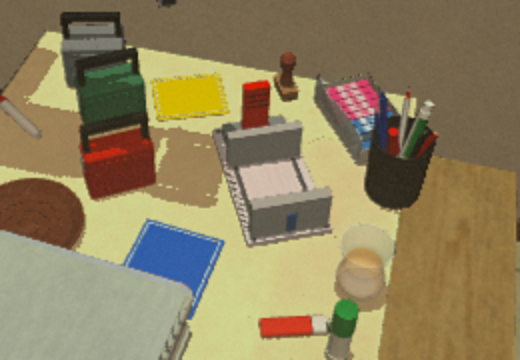

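```bash
python3 - <<'E'
from rob import *
x,y,a=.4298,-.2288,4.2
go(x,y,.2,a); line(x,y,.087); print(ctrl.current_ee_pos(),ctrl.current_grip_width(),ctrl.current_contact_force())
cv2.imwrite("pics/a3.png",np.hstack([cv2.resize(ctrl.get_image("side")["frame"][120:290,180:390],None,fx=1.9,fy=2),cv2.resize(ctrl.get_image("scene")["frame"][120:290,180:390],None,fx=1.9,fy=2)]))
ctrl.gripper_close(); print(ctrl.current_grip_width(),ctrl.current_gripper_force(),ctrl.current_contact_force())
ctrl.wait(.3);print(ctrl.current_grip_width(),ctrl.current_gripper_force())
cv2.imwrite("pics/w3.png",ctrl.get_image("wrist")["frame"])
E
```

```text
[ 0.4304483  -0.22895316  0.087624  ] 0.08553599294915791 [ 0.40303986  0.11965837 -0.51928282]
0.00919370141582365 58.774145347997546 [-0.98204445  0.49231423  6.23021255]
0.009211978662583312 58.817847333848476
```

View pics/a3.png

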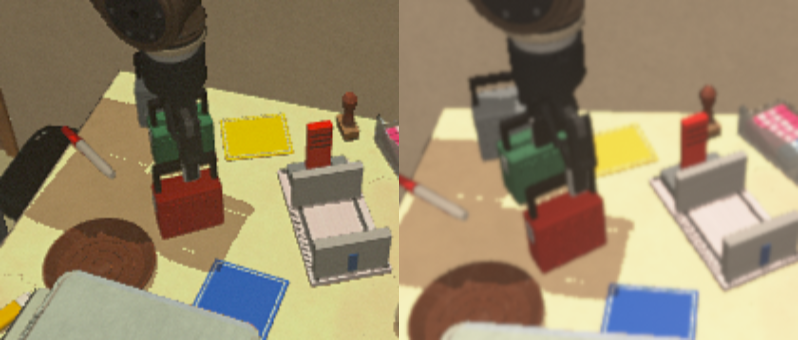

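View pics/w3.png

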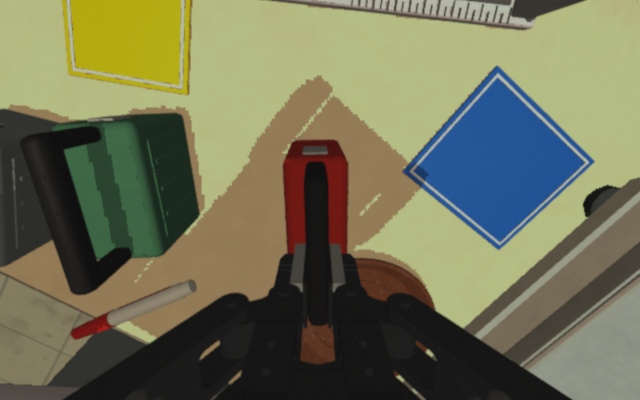

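```bash
sed -i 's/z=.091):/z=.083):/; s/zg=.091):/zg=.084):/' rob.py; python3 - <<'E'
from rob import *
ctrl.release(); p=ctrl.current_ee_pos(); line(p[0],p[1],.083); ctrl.gripper_close(); print(ctrl.current_ee_pos(),ctrl.current_grip_width(),ctrl.current_contact_force())
up(.13,.1); print(ctrl.current_ee_pos(),ctrl.current_grip_width(),ctrl.current_gripper_force(),ctrl.current_contact_force())
up(); print(ctrl.current_grip_width(),ctrl.current_contact_force(),ctrl.current_time())
E
```

```text
[ 0.42984413 -0.22876822  0.08321868] 0.00981658956263838 [0.19770863 2.02470082 4.25193693]
[ 0.42954109 -0.22859325  0.12954807] 0.009534841008410153 58.66501271724701 [ 0.72095955 -0.8139332  -3.56489658]
0.009586540614406653 [-1.04824199  0.20572726 -4.04542976] 20.1417
```

```bash
cat >> rob.py <<'E'
TABO=-.1935
def press(th):
    "grip the open tab, press on a case of thickness th (m), reopen, leave"
    w=tab_grip(.6235,TABO,.076,GYAW); p=ctrl.current_ee_pos()
    d=.105-th; e=d-.012
    line(p[0]-e*.0227,p[1]-e,p[2],.1)
    e=d+.012
    s=line(p[0]-e*.0227,p[1]-e,p[2],.03,12); ctrl.wait(.4)
    r=ctrl.current_ee_pos(); print("tab w",round(w,4),"stop",s,"travel",round(p[1]-r[1],4),"of",d,"F",ctrl.current_contact_force())
    return p
def reopen():
    p=ctrl.current_ee_pos(); d=TABO-p[1]
    s=line(p[0]+d*.0227,TABO-.002,p[2],.1,25); print("reopen",s,ctrl.current_ee_pos()); ctrl.release(); up(.2)
E
python3 - <<'E'
from rob import *
place(GX,FACE+.028,GYAW,.010)
go(.5,-.2,.25,0)
for b in find_bars(): print(b)
f=ctrl.get_image("side")["frame"][140:320,220:480]
cv2.imwrite("pics/s4.png",cv2.resize(f,None,fx=2,fy=2)); print(ctrl.current_time())
E
```

```text
landed True [ 0.62052136 -0.32702566  0.09322196]
('scene', array([-143.9,  982.1]), array([16. , 75.1]), -34.2, np.float64(0.1174))
('scene', array([432.1,  -2.1]), array([14. , 85.7]), -11.099999999999994, np.float64(0.1119))
('scene', array([ 440.5, -101.8]), array([84.6, 15. ]), 7.0, np.float64(0.1126))
('scene', array([ 620.6, -328.8]), array([13.1, 87.5]), -0.7000000000000028, np.float64(0.1223))
('side', array([ 4.313e+02, -4.000e-01]), array([15.7, 83.9]), -11.700000000000003, np.float64(0.1113))
('side', array([ 440.4, -100.9]), array([85. , 14.7]), 7.2, np.float64(0.1112))
('side', array([ 620.6, -326.8]), array([13.5, 86.4]), -1.0, np.float64(0.1213))
24.4333
```

View pics/s4.png

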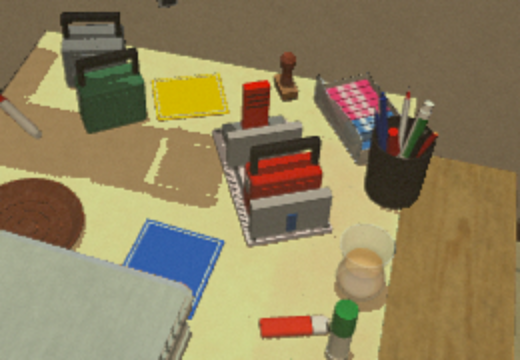

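The slim case stands upright in the gauge between the jaws, around pixel (285,180) in the crop. Next I press it.

```bash
python3 - <<'E'
from rob import *
press(.040); 
for b in find_bars():
    if b[1][0]>550: print(b)
print(ctrl.current_time())
reopen(); go(.5,-.2,.25,0)
for b in find_bars(): print(b)
print(ctrl.current_time())
E
```

```text
tab w 0.0107 stop True travel 0.0649 of 0.065 F [-0.83820542  2.6935887   5.99719062]
('scene', array([ 619.7, -335.8]), array([13.1, 85.4]), -1.0999999999999943, np.float64(0.1222))
('side', array([ 619.8, -334.8]), array([15.1, 84.6]), -2.4000000000000057, np.float64(0.1217))
28.15
reopen False [ 0.6233569  -0.19462024  0.0763938 ]
('scene', array([-146.1,  982.6]), array([13.4, 80.8]), -33.6, np.float64(0.1183))
('scene', array([432.1,  -1.9]), array([16.4, 85.7]), -11.799999999999997, np.float64(0.112))
('scene', array([ 440.5, -102.3]), array([85.1, 12.6]), 5.7, np.float64(0.1124))
('scene', array([ 620.2, -336.3]), array([13.8, 86. ]), -2.5, np.float64(0.122))
('side', array([431.1,  -2.7]), array([15.8, 83.8]), -14.900000000000006, np.float64(0.1114))
('side', array([ 440.4, -101. ]), array([84.5, 15.5]), 5.8, np.float64(0.1115))
('side', array([ 620.2, -334.4]), array([85.7, 14.2]), 0.4, np.float64(0.1214))
30.9833
```

```bash
python3 - <<'E'
s=open('rob.py').read()
s=s.replace('''.03,12); ctrl.wait(.4)''','''.03,12); print("F0",np.round(ctrl.current_contact_force(),1))
    for k in range(8):
        r=ctrl.current_ee_pos(); t=line(r[0],r[1]-.004,r[2],.02,20); ctrl.wait(.3); F=ctrl.current_contact_force()
        print(t,np.round(ctrl.current_ee_pos(),4),np.round(F,1))
        if F[1]>10: ctrl.wait(.4); break''')
open('rob.py','w').write(s)
E
python3 - <<'E'
from rob import *
press(.040); print(ctrl.current_gripper_force(),ctrl.current_grip_width())
E
```

```text
F0 [-0.9  4.1  6.1]
True [ 0.6216 -0.2583  0.0764] [0.2 2.6 4.8]
True [ 0.6216 -0.2582  0.0764] [-0.3  3.4  5. ]
True [ 0.6215 -0.2581  0.0764] [0.2 2.9 5.2]
True [ 0.6215 -0.258   0.0764] [-0.1  2.8  6. ]
True [ 0.6214 -0.2579  0.0764] [-0.   2.5  5.1]
True [ 0.6213 -0.2578  0.0764] [-1.2  2.   4.9]
True [ 0.6213 -0.2577  0.0765] [-1.3  1.4  5. ]
True [ 0.6212 -0.2576  0.0765] [-0.8  2.7  5.3]
tab w 0.0104 stop True travel 0.064 of 0.065 F [-0.78675082  2.70672838  5.30347939]
60.22346666548401 0.010662926178445947
```

```bash
python3 - <<'E'
import re
s=open('rob.py').read()
i=s.index("    for k in range(8):"); j=s.index("    r=ctrl.current_ee_pos(); print(\"tab w\"")
s=s[:i]+'''    r=ctrl.current_ee_pos()
    for k in range(1,9):
        line(r[0],r[1]-.0005*k,r[2],.01); ctrl.wait(.1); F=ctrl.current_contact_force()
        print(k,np.round(ctrl.current_ee_pos(),4),np.round(F,1))
        if F[1]>14: break
    ctrl.wait(.5)
'''+s[j:]
open('rob.py','w').write(s)
E
python3 - <<'E'
from rob import *
r=ctrl.current_ee_pos()
for k in range(1,9):
    line(r[0],r[1]-.0005*k,r[2],.01); ctrl.wait(.1); F=ctrl.current_contact_force()
    print(k,np.round(ctrl.current_ee_pos(),4),np.round(F,1))
    if F[1]>14: break
ctrl.wait(.5); print(ctrl.current_contact_force(),ctrl.current_time())
E
```

```text
1 [ 0.6212 -0.2576  0.0765] [-2.3  3.7  4.6]
2 [ 0.6212 -0.2576  0.0765] [-3.1  5.8  5.5]
3 [ 0.6212 -0.2576  0.0764] [-2.   8.6  5.3]
4 [ 0.6212 -0.2576  0.0764] [-2.2 11.3  6.7]
5 [ 0.6212 -0.2577  0.0765] [-2.2 13.4  7.7]
6 [ 0.6212 -0.2577  0.0765] [-2.  14.9  9.1]
[-1.58439167 15.49971011  7.96207682] 40.9333
```

```bash
cat >> rob.py <<'E'
BM=np.array([.464,-.376]); BY=np.array([.559,.829]); BYAW=-34
E
python3 - <<'E'
from rob import *
reopen()
x,y,a=bestbar([620,-335]); pick(x,y,GYAW,.093)
p=BM-.030*BY; place(p[0],p[1],BYAW,.003)
go(.45,-.25,.25,0)
for b in find_bars(): print(b)
f=ctrl.get_image("side")["frame"][140:320,220:480]
cv2.imwrite("pics/s5.png",cv2.resize(f,None,fx=2,fy=2)); print(ctrl.current_time())
E
```

```text
reopen False [ 0.6228933  -0.19519612  0.07648024]
bars 2 [ 620.  -335.1   -1.3]
pick w 0.0097 now 0.0098 [ 0.1 -0.5 -4.7]
landed True [ 0.44784417 -0.40110277  0.08616932]
('scene', array([432.2,  -1.5]), array([16.1, 85.7]), -11.099999999999994, np.float64(0.1121))
('scene', array([ 440.8, -101.9]), array([85.6, 14.1]), 7.0, np.float64(0.1127))
('scene', array([ 438.9, -378.5]), array([13.8, 85.6]), -33.6, np.float64(0.1167))
('side', array([ 4.283e+02, -2.000e-01]), array([14.9, 78.8]), -12.599999999999994, np.float64(0.1109))
('side', array([ 440.3, -100.6]), array([84.9, 14.5]), 7.2, np.float64(0.1113))
('side', array([ 438.8, -377.1]), array([14.6, 86.3]), -33.1, np.float64(0.1157))
50.1833
```

View pics/s5.png

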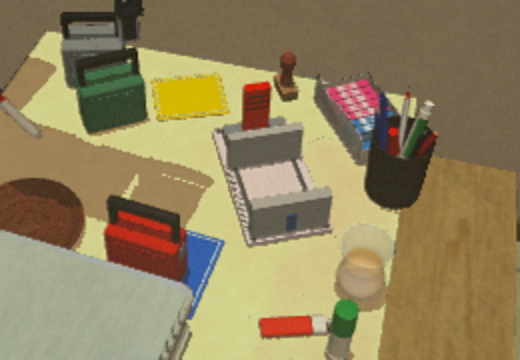

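```bash
python3 - <<'E'
from rob import *
x,y,a=bestbar([439,-378]); pick(x,y,BYAW,.087)
p=BM-.026*BY; place(p[0],p[1],BYAW,.003,.085)
for b in find_bars(): print(b)
go(.45,-.25,.25,0)
x,y,a=bestbar([p[0]*1000,p[1]*1000]); print(p)
x,y,a=bestbar([440.5,-101]); pick(x,y,a)
place(GX,FACE+.025+.008,GYAW,.010)
press(.050)
print(bestbar([620,-330]),ctrl.current_time())
E
```

```text
bars 2 [ 439.  -377.9  -34.2]
pick w 0.0096 now 0.0098 [-0.6  1.5 -3.9]
landed True [ 0.45012667 -0.39779219  0.08722728]
('scene', array([432. ,  -2.9]), array([12.5, 85.6]), -10.200000000000003, np.float64(0.1123))
('scene', array([ 440.8, -101.4]), array([86.6, 15.8]), 5.6, np.float64(0.1128))
('scene', array([ 450.1, -398.7]), array([14. , 84.8]), -34.3, np.float64(0.1166))
('side', array([ 449.8, -397.5]), array([13. , 85.3]), -34.1, np.float64(0.1154))
bars 2 [ 449.6 -398.5  -33.8]
[ 0.449466 -0.397554]
bars 2 [ 440.8 -101.5    6.5]
pick w 0.0099 now 0.0095 [-1.2 -0.3 -4. ]
landed True [ 0.62050345 -0.32189191  0.09321315]
F0 [-0.   3.8  5.5]
1 [ 0.6221 -0.2485  0.0766] [-2.4  4.2  4.5]
2 [ 0.622  -0.2485  0.0765] [-2.9  6.   5.8]
3 [ 0.622  -0.2486  0.0765] [-1.9  9.1  6.9]
4 [ 0.622  -0.2486  0.0765] [-1.1 11.6  5.7]
5 [ 0.622  -0.2486  0.0765] [-2.5 14.2  8.2]
tab w 0.0103 stop True travel 0.055 of 0.05499999999999999 F [-2.20258383 15.32451868  7.20518749]
bars 2 [ 619.4 -330.    -1.8]
(np.float64(0.6194500000000001), np.float64(-0.33), np.float64(-1.8000000000000043)) 69.0167
```

```bash
python3 - <<'E'
from rob import *
reopen()
x,y,a=bestbar([449.6,-398]); sl=((x,y)-BM)@BY; print("slim local y",sl)
x,y,a=bestbar([620,-330]); pick(x,y,GYAW,.093)
p=BM+(sl+.070)*BY; place(p[0],p[1],BYAW,.003,.083)
go(.45,-.25,.25,0)
for b in find_bars(): print(b)
f=ctrl.get_image("side")["frame"][140:320,220:480]
cv2.imwrite("pics/s6.png",cv2.resize(f,None,fx=2,fy=2)); print(ctrl.current_time())
E
```

```text
reopen False [ 0.62350656 -0.19518718  0.07655801]
bars 2 [ 450.  -398.2  -34.4]
slim local y -0.02618835000000001
bars 2 [ 620.  -330.5   -0.9]
pick w 0.01 now 0.0099 [-0.4  1.2 -5.4]
landed True [ 0.48923518 -0.33985311  0.08614485]
('scene', array([432. ,  -2.6]), array([14.2, 85.8]), -12.299999999999997, np.float64(0.1125))
('scene', array([ 490.6, -340.8]), array([13.7, 83.4]), -33.8, np.float64(0.1163))
('scene', array([ 449.8, -399.4]), array([13.3, 84.6]), -33.4, np.float64(0.1168))
('side', array([428.1,  -2.1]), array([15.6, 78.5]), -15.0, np.float64(0.1118))
('side', array([ 490.9, -339.6]), array([12.8, 83.9]), -34.1, np.float64(0.1155))
('side', array([ 450. , -396.9]), array([13.8, 85.9]), -34.0, np.float64(0.1156))
77.9833
```

View pics/s6.png

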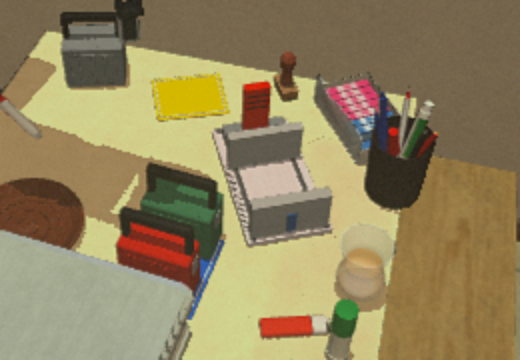

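```bash
python3 - <<'E'
from rob import *
go(.5,-.2,.25,0)
x,y,a=bestbar([432,-2]); pick(x,y,-11.5 if abs(a+11.5)<4 else a)
place(GX,FACE+.031+.008,GYAW,.010)
press(.062); reopen()
x,y,a=bestbar([620,-324]); pick(x,y,GYAW,.093)
place(.558,-.082,-5,.003,.083)
go(.5,-.2,.25,0)
for b in find_bars(): print(b)
print(ctrl.current_time())
E
```

```text
bars 2 [431.6  -0.9 -11.2]
pick w 0.0096 now 0.0097 [ 0.1  0.2 -4.2]
landed True [ 0.62050538 -0.31575669  0.0931144 ]
F0 [-0.6  4.7  5.3]
1 [ 0.6224 -0.2365  0.0765] [-1.3  4.5  4.5]
2 [ 0.6224 -0.2365  0.0765] [-0.7  6.9  4.5]
3 [ 0.6224 -0.2366  0.0765] [-2.3 10.3  6.8]
4 [ 0.6223 -0.2366  0.0765] [-0.6 12.6  7.1]
5 [ 0.6223 -0.2366  0.0765] [-1.  15.4  6.6]
tab w 0.0105 stop True travel 0.043 of 0.043 F [-0.6862811  15.58450706  6.83685108]
reopen False [ 0.62348466 -0.19512334  0.07654008]
bars 2 [ 619.1 -324.4   -1.5]
pick w 0.0099 now 0.01 [-0.3 -0.5 -4.5]
landed True [ 0.55870417 -0.08176289  0.08607147]
('scene', array([-144.8,  980.3]), array([13.9, 81.1]), -32.1, np.float64(0.1178))
('scene', array([559.4, -82.5]), array([15.9, 86.1]), -5.400000000000006, np.float64(0.1146))
('scene', array([ 490.4, -341.2]), array([13.8, 83.5]), -34.1, np.float64(0.1162))
('scene', array([ 449.9, -398.9]), array([13.7, 84.9]), -34.0, np.float64(0.1166))
('side', array([558.8, -80.3]), array([16.5, 84.7]), -3.700000000000003, np.float64(0.1143))
('side', array([ 490.9, -339.4]), array([13.4, 84.6]), -33.4, np.float64(0.1153))
('side', array([ 450. , -396.9]), array([14.3, 85.6]), -33.8, np.float64(0.1156))
99.8667
```

```bash
python3 - <<'E'
from rob import *
press(0.0); ctrl.release(); up(.25); go(.45,-.25,.25,0); ctrl.wait(.5)
for b in find_bars(): print(b)
for n in("scene","side"):
    W=world(ctrl.get_image(n)); r=(abs(W[...,0]-.62)<.05)&(W[...,2]>.062)&(W[...,2]<.072)&(abs(W[...,1]+.35)<.045); print(np.nanpercentile(W[r][:,1],[2,50,98]))
f=ctrl.get_image("side")["frame"][140:320,220:480]
cv2.imwrite("pics/s7.png",cv2.resize(f,None,fx=2,fy=2)); print(ctrl.current_time())
E
```

```text
F0 [-1.4  4.2  5.5]
1 [ 0.6206 -0.2985  0.0764] [-2.1  3.2  6. ]
2 [ 0.6206 -0.2985  0.0764] [-1.7  5.7  6.7]
3 [ 0.6206 -0.2986  0.0765] [-2.1  7.1  6.4]
4 [ 0.6206 -0.2986  0.0764] [-0.9 10.7  7.9]
5 [ 0.6206 -0.2987  0.0765] [-2.  13.8  6.7]
6 [ 0.6206 -0.2987  0.0764] [-2.  14.9  7.9]
tab w 0.0106 stop True travel 0.1051 of 0.105 F [-2.94926568 16.51862907  8.48491181]
('scene', array([559. , -83.5]), array([13.9, 85.8]), -4.799999999999997, np.float64(0.1148))
('scene', array([ 490.2, -341.3]), array([14.3, 83.4]), -33.0, np.float64(0.1166))
('scene', array([ 449.9, -399. ]), array([13.5, 84.6]), -33.9, np.float64(0.1166))
('side', array([558.6, -81.5]), array([17.8, 84.6]), -3.9000000000000057, np.float64(0.1139))
('side', array([ 491.1, -338.6]), array([14. , 85.2]), -34.0, np.float64(0.115))
('side', array([ 450.6, -396.8]), array([15.4, 85.4]), -34.5, np.float64(0.1156))
[-0.37225214 -0.35736982 -0.30659408]
[-0.36976937 -0.35508119 -0.30567321]
109.1167
```

View pics/s7.png

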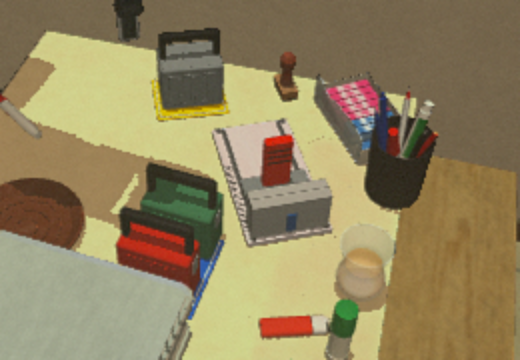

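The picture shows the jaw shut at about (288,205), grey on the yellow mat, red and green on the blue mat, and the glass and stamp standing, so I'll hand in.

```bash
python3 -c "
from cell import ctrl
print(ctrl.close_job(),ctrl.current_time())"
```

```text
the job is handed in; nothing more can be done
the job is handed in; nothing more can be done
```

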